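# Finger a half-tone run on a freshly oiled piccolo trumpet

### The arm

A 7-joint arm with a two-finger parallel gripper is mounted at the origin on a cart in front of the work surface, level with it; the furniture and walls round the work are solid. World frame = base frame: x ahead of the robot, y to its left, z up, the work surface at z = 0. Lengths are in m, angles in rad, forces in N, time in s.
With the tool pointing down it reaches from about 0.4 to 0.925 m from the base axis. Payload 4.1 kg.
Tool frame: the origin (TCP) lies at the very end of the fingers, on their centre line; the grasp point (between the pads) lies robot.tcp_to_grasp behind it (robot.tcp_to_grasp is the distance from the TCP to the grasp point, in m); z points along the fingers, y is the line along which they close (so a half turn about z gives the same grasp; the last joint's range is limited). The gripper opens to 85 mm and grips with 20 to 120 N. Pads are 22 mm wide; open, the fingers measure 114 mm over their backs; the gripper's body (76 mm by 85 mm) begins 54 mm behind the grasp point. The pads swing forward as they close: fully open they stand 13 mm farther back than shut.
Start: joints at [-1.392, 0.398, 0.045, 1.537, -0.019, 1.207, -0.051], TCP at [0.178, 0.625, 0.202] pointing down, gripper open.
Joint ranges: [-2.82, 2.82], [-0.49, 2.23], [-1.37, 1.46], [0, 2.46], [-1.36, 4.5], [0.23, 2], [-2.94, 2.94]. Speed limits (rad/s): [2.57, 2.57, 3.14, 3.14, 3.14, 3.14, 3.14].

### API

Orientations are given as a 3x3 rotation matrix whose columns are the frame's x, y, z axes.
In Python, from workcell import robot gives the robot as it stands.
- The arm moves only by the shell command python3 drive.py 'ROWS' [FORCE]. ROWS is a JSON object whose key "offsets" holds a list of rows, 1 to 8 of them, each of 7 numbers: the opening from 0.0 (shut) to 1.0 (fully open), then dx, dy, dz in shares of the most that a row can go, 1 being 50 mm, then a rotation vector rx, ry, rz in shares of 2 rad (1.0 is 2 rad); each row shifts and turns the commanded pose from where the row before left it, along the tool's axes as they then stand; what a row does not reach is not made up. A row lasts 1/10 s, in which the tool goes at most 0.05 m and 0.15 rad, less where a joint would pass 70% of its speed; a pose out of reach is approached as far as the arm can. The fingers move at their own pace and stop on an object; FORCE is the grip in N (left out, the last holds). Time passes only in rows, so rows that do not move let the fingers close. It prints the time, the measured TCP pose, the force, the opening and the grip force at its end. A shift or turn number past 1, either way, is cut back to 1. Input that does not fit is refused with a message, and nothing moves.
- robot.get_state(): the state, without advancing time (a new reading comes with each control period).
- robot.get_image(name): name is "side" or "top" or "wrist"; returns a dict with "image" (400x640x3 uint8, red, green, blue), "depth" (400x640 float32, m along the optical axis (not along the pixel's ray), 0 where there is no reading), "vertical_fov" (degrees; the focal length in pixels is half the picture's height over the tangent of half this angle, whatever the lens; pixels are square), "cx", "cy" (the principal point, pixels), "position" and "attitude" of the camera in the world; the wrist camera has in their place "tool_from_camera" (4x4, takes a point from camera to tool coordinates, whose origin is the TCP and whose axes are the flange's). Camera axes: x right, y up, looking along -z (the intrinsics and any distortion apply to the point x, -y, -z); pixel columns grow to the right and rows downward; lengths in m; the calibration is good to about 2 mm. A picture is of the moment at which its call begins: read the wrist's pose just before it.
- robot.sign_off(): hands the job in; it is judged then, once.
The state is a dict: "t": time; "joint_pos": joint angles; "qvel": joint speeds; "joint_torque": joint torques, N m; "tcp_pos": TCP position; "orientation": TCP orientation; "ft_force": force on the tool from outside, world axes, zero at the start; "moment": the same for the moment, N m; "grip_width": opening from 0.0 (shut) to 1.0 (fully open); "grasp_force": force on a finger pad.
Only numpy, scipy, OpenCV 4.12 (cv2) and the standard library are available. Lean on these libraries where they do the work, as an engineer would, in place of code of your own. Each camera call takes 0.05 s, during which the arm holds its last target. There are 200 camera calls.

### The job

The piccolo trumpet on the felt pad has just been oiled: try its valve action by fingering a downward half-tone run on its buttons with the fingertips - the second valve alone, then the first alone, then the first and second together, then the second and third together - pressing fully down without forcing and letting every button spring right back up before the next press and at the end. Valves are counted from the player's side, so the first is the one farthest from the bell and the fourth, next to the bell, is not to be pressed. Only press the buttons: do not lift, tip or shift the trumpet, and leave the oil bottle, mouthpiece, screwdriver and mallet round it where they are.

Things in the scene. Friction and masses are not known exactly. Their poses are not given: they have to be found in the camera images.
- piccolo_trumpet: brass piccolo trumpet, 109 x 288 x 100 mm, 0.8 kg, loose, standing on its valve caps and bell rim on a fixed felt pad, 5 mm thick. Origin: centre of its underside; z up, +y along the instrument to the bell (108 to 143 mm off, 99 mm high), -y to the player. Four casings, tops 81 mm high, stand in a row along y at x = -14 mm, with a push button on a stem over each; all else is lower.
- button_1 (a point): centre of the top face of the button of the first valve (the end of the row farthest from the bell), a flat round button 13 mm across, at x = -14, y = -73, z = 100 mm in the trumpet's frame when up. Neighbouring buttons are 21.5 mm apart centre to centre, with 8 mm free between their rims. The point moves with the button.
- button_2 (a point): centre of the top face of the button of the second valve, a flat round button 13 mm across, at x = -14, y = -51, z = 100 mm in the trumpet's frame when up. Neighbouring buttons are 21.5 mm apart centre to centre, with 8 mm free between their rims. The point moves with the button.
- button_3 (a point): centre of the top face of the button of the third valve, a flat round button 13 mm across, at x = -14, y = -30, z = 100 mm in the trumpet's frame when up. Neighbouring buttons are 21.5 mm apart centre to centre, with 8 mm free between their rims. The point moves with the button.
- button_4 (a point): centre of the top face of the button of the fourth valve (the end of the row next to the bell), a flat round button 13 mm across, at x = -14, y = -8, z = 100 mm in the trumpet's frame when up. Neighbouring buttons are 21.5 mm apart centre to centre, with 8 mm free between their rims. The point moves with the button.
- valve_1 (a joint): travel of the first valve in m: 0 = up, 0.008 = fully down at its stop; straight down along the trumpet's z. A spring pushes it back up, with about 1.2 N at the top and 4.4 N at the bottom (twice that for two buttons together).
- valve_2 (a joint): travel of the second valve in m: 0 = up, 0.008 = fully down at its stop; straight down along the trumpet's z. A spring pushes it back up, with about 1.2 N at the top and 4.4 N at the bottom (twice that for two buttons together).
- valve_3 (a joint): travel of the third valve in m: 0 = up, 0.008 = fully down at its stop; straight down along the trumpet's z. A spring pushes it back up, with about 1.2 N at the top and 4.4 N at the bottom (twice that for two buttons together).
- valve_4 (a joint): travel of the fourth valve in m: 0 = up, 0.008 = fully down at its stop; straight down along the trumpet's z. A spring pushes it back up, with about 1.2 N at the top and 4.4 N at the bottom (twice that for two buttons together).
- oil_bottle: small plastic oil bottle with a pointed red cap, 32 mm thick, 102 mm tall, standing loose behind the felt pad; a bystander to leave alone. Origin at the centre of its underside.
- mouthpiece_1: brass mouthpiece, 85 mm long and 27 mm thick, lying loose behind the felt pad; a bystander to leave alone. Origin at the centre of its underside.
- screwdriver_0: screwdriver with a red handle, 160 mm long and 20 mm thick, lying loose in front of the felt pad; a bystander to leave alone. Origin at the centre of its underside.
- hide_mallet: wooden mallet, 219 mm long, head 62 mm wide and 36 mm high, lying loose to the right of the felt pad; a bystander to leave alone. Origin at the centre of its underside.

How it is judged:
By the outcome, as a careful person would: the job done as asked, in the order asked, and still so for the second after the job is handed in, with the robot touching nothing.
It also fails if it takes over 54 s, if anything falls off the work surface, if the arm or the gripper's body presses on something with over 40 N, if the wrist force passes 120 N, or if a joint passes its speed limit or range.

## Working session

There is one attempt and no reset: what is moved stays moved. The work goes in short steps, Python scripts to look and compute and a shell command to move; the robot and the scene stay as the last step left them, time stands still between calls to the robot, and variables do not carry over. Pictures are saved under pics/ and viewed, at most 10 in all, crops included, and the job is handed in when it is done.

```bash
ls; mkdir -p pics; cat > h.py <<'E'
import numpy as np,cv2
from workcell import robot
def snap(n,f=None):
    s=robot.get_state(); d=robot.get_image(n)
    if f: cv2.imwrite('pics/'+f,d['image'][:,:,::-1])
    if n=='wrist':
        T=np.eye(4);T[:3,:3]=s['orientation'];T[:3,3]=s['tcp_pos'];M=T@np.array(d['tool_from_camera'])
    else:
        M=np.eye(4);M[:3,3]=d['position'];M[:3,:3]=np.array(d['attitude']) 
    d['M']=M; d['f']=200/np.tan(np.radians(d['vertical_fov'])/2)
    return d
def ray(d,u,v):
    r=d['M'][:3,:3]@np.array([(u-d['cx'])/d['f'],-(v-d['cy'])/d['f'],-1]); return d['M'][:3,3],r
def plane(d,u,v,z):
    o,r=ray(d,u,v); return o+r*(z-o[2])/r[2]
def dep(d,u,v):
    o,r=ray(d,u,v); return o+r*d['depth'][int(round(v)),int(round(u))]
E
python3 - <<'E'
from h import *
for n in ['top','side','wrist']:
    d=snap(n,n+'0.png'); print(n,{k:(v if not hasattr(v,'shape') or v.size<20 else v.shape) for k,v in d.items()})
print(robot.get_state(),robot.tcp_to_grasp)
E
```

```text
drive.py
pics
workcell.py
top {'image': (400, 640, 3), 'depth': (400, 640), 'vertical_fov': 49.11798533528626, 'cx': 319.67267917678106, 'cy': 196.43762274552694, 'position': array([ 0.3728432 , -0.07525522,  0.94527395]), 'attitude': array([[-0.00565363,  0.98531219, -0.17066907],
       [-0.99993715, -0.00722272, -0.00857429],
       [-0.00968105,  0.17060987,  0.9852911 ]]), 'M': array([[-0.00565363,  0.98531219, -0.17066907,  0.3728432 ],
       [-0.99993715, -0.00722272, -0.00857429, -0.07525522],
       [-0.00968105,  0.17060987,  0.9852911 ,  0.94527395],
       [ 0.        ,  0.        ,  0.        ,  1.        ]]), 'f': np.float64(437.6652113465246)}
side {'image': (400, 640, 3), 'depth': (400, 640), 'vertical_fov': 54.86637327876407, 'cx': 319.95308402050904, 'cy': 198.23761608248296, 'position': array([0.33568278, 0.68842444, 0.63644774]), 'attitude': array([[-0.97044288,  0.13776774, -0.19814305],
       [-0.2413009 , -0.54097187,  0.80568189],
       [ 0.00380716,  0.82968035,  0.55822578]]), 'M': array([[-0.97044288,  0.13776774, -0.19814305,  0.33568278],
       [-0.24
[... 1124 characters left out ...]
), 'qvel': array([ 0.00026917, -0.00026227, -0.00109481, -0.00379991, -0.00011487,
       -0.00030098,  0.00071886]), 'joint_torque': array([ 2.51353194e-03, -4.75562990e+01,  1.36697967e+00, -2.54511791e+01,
        1.17736359e-02,  6.48271714e-03,  4.26735903e-05]), 'tcp_pos': array([0.17809435, 0.62459718, 0.20122421]), 'orientation': array([[-9.61696245e-01,  2.74117215e-01, -2.90306304e-04],
       [ 2.74117345e-01,  9.61695184e-01, -1.43311596e-03],
       [-1.13655581e-04, -1.45780023e-03, -9.99998931e-01]]), 'ft_force': array([ 0.16153596, -0.13913964, -0.34057354]), 'moment': array([ 0.00766028, -0.01074591,  0.03219403]), 'grasp_force': 0.0, 'grip_width': 1.0015289813559274} 0.0187
```

View pics/top0.png

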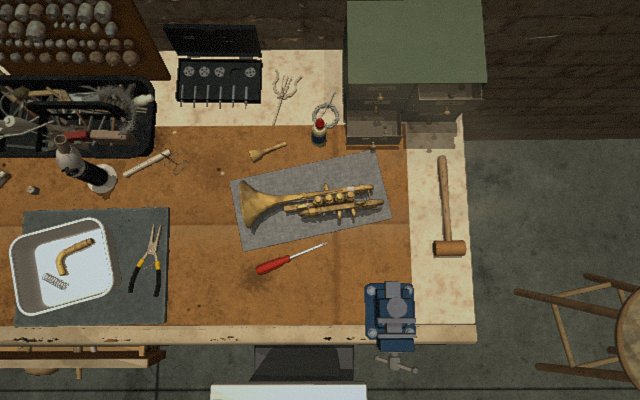

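View pics/side0.png

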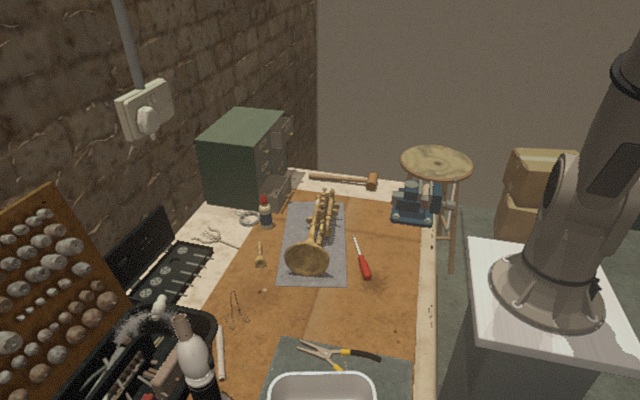

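The top view shows the trumpet with its bell at (258,205) and its button row at about (318-355,198). Its player's end points right, which is world -y. The bottle stands behind at (319,130), and the screwdriver lies in front at (290,258). The side view agrees.

```bash
python3 - <<'E'
from h import *
d=snap('top')
c=d['image'][165:235,225:395,::-1]
cv2.imwrite('pics/crop1.png',cv2.resize(c,None,fx=4.5,fy=4.5,interpolation=cv2.INTER_CUBIC))
for p in [(250,200),(318,200),(355,190),(319,125),(268,152),(290,258),(450,248),(232,180),(360,152),(245,248),(390,215),(375,120)]: print(p,dep(d,*p).round(3))
E
```

```text
(250, 200) [0.515 0.071 0.089]
(318, 200) [ 0.512 -0.065  0.101]
(355, 190) [ 0.54  -0.141  0.055]
(319, 125) [ 0.668 -0.067  0.093]
(268, 152) [0.636 0.047 0.009]
(290, 258) [ 0.403 -0.004  0.011]
(450, 248) [ 0.421 -0.336  0.033]
(232, 180) [0.574 0.126 0.005]
(360, 152) [ 0.635 -0.157  0.006]
(245, 248) [0.425 0.093 0.006]
(390, 215) [ 0.494 -0.219  0.005]
(375, 120) [ 0.708 -0.192  0.009]
```

View pics/crop1.png

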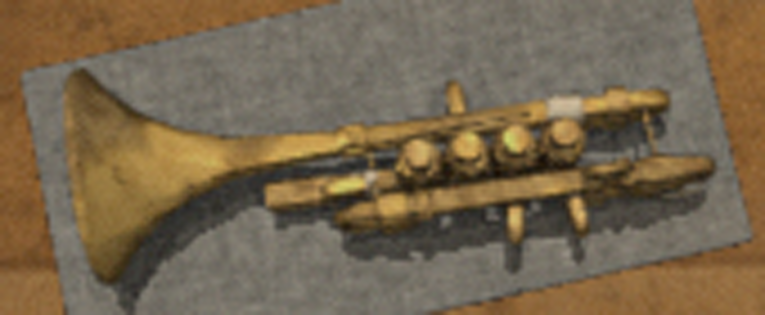

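The zoomed crop shows the four buttons at crop (422,155), (469,147), (515,138) and (565,132). They run from the bell side (valve 4) to the player's side (valve 1).

```bash
python3 - <<'E'
from h import *
d=snap('top')
P=[plane(d,225+u/4.5-.4,165+v/4.5-.4,.105) for u,v in [(565,132),(515,138),(469,147),(422,155)]]
for p in P: print(p.round(4))
r=P[3]-P[0]; print(np.linalg.norm(r),np.degrees(np.arctan2(r[1],r[0])))
s=robot.get_state();R=s['orientation']
print(R.T@((P[1]+P[2])/2+[0,0,.11]-s['tcp_pos']), s['tcp_pos'])
E
```

```text
[ 0.5229 -0.1274  0.105 ]
[ 0.5204 -0.1057  0.105 ]
[ 0.5166 -0.0858  0.105 ]
[ 0.5133 -0.0654  0.105 ]
0.06274161952906124 98.8472316035077
[-0.5248907  -0.59963238 -0.012913  ] [0.17813336 0.62481747 0.20156554]
```

Careful with the scale: shifts go in shares of 50 mm and turns go in shares of 2 rad. That gives: -0.038 m is -0.76, -0.032 m is -0.64.

```bash
python3 drive.py '{"offsets":[[1,-0.76,-0.64,-0.1,0,0,0],[1,-0.76,-0.64,-0.1,0,0,0],[1,-0.76,-0.64,-0.1,0,0,0],[1,-0.76,-0.64,-0.1,0,0,0],[1,-0.76,-0.64,0,0,0,0],[1,-0.76,-0.64,0,0,0,0],[1,-0.76,-0.64,0,0,0,0],[1,-0.76,-0.64,0,0,0,0]]}' && python3 drive.py '{"offsets":[[0,-0.55,-0.83,0,0,0,0],[0,-0.55,-0.83,0,0,0,0],[0,-0.55,-0.83,0,0,0,0],[0,-0.55,-0.83,0,0,0,0],[0,-0.55,-0.83,0,0,0,0],[0,-0.55,-0.83,0,0,0,0],[0,-0.55,-0.83,0,0,0,0],[0,-0.55,-0.83,0,0,0,0]]}' && python3 drive.py '{"offsets":[[0,0,0,0,0,0,0.07],[0,0,0,0,0,0,0.07],[0,0,0,0,0,0,0.07],[0,0,0,0,0,0,0.07],[0,0,0,0,0,0,0.07],[0,0,0,0,0,0,0.07],[0,0,0,0,0,0,0.07],[0,0,0,0,0,0,0.07]]}' && python3 drive.py '{"offsets":[[0,0,0,0,0,0,0],[0,0,0,0,0,0,0]]}'; python3 - <<'E'
from h import *
s=robot.get_state(); print(s['tcp_pos'],s['orientation'],s['ft_force'],s['t'],s['joint_pos'])
d=snap('wrist','w1.png')
E
```

```text
t: 1.05
tcp_pos: [0.4012, 0.2937, 0.2223]
orientation: [[-0.962, 0.274, 0.0], [0.274, 0.962, 0.001], [-0.0, 0.001, -1.0]]
ft_force: [1.2, 0.9, 0.1]
grip_width: 1.0
grasp_force: 0.0
t: 1.85
tcp_pos: [0.5213, -0.0858, 0.2223]
orientation: [[-0.962, 0.274, 0.001], [0.274, 0.962, 0.001], [-0.001, 0.001, -1.0]]
ft_force: [1.4, 1.3, 0.9]
grip_width: -0.0
grasp_force: 0.0
t: 2.65
tcp_pos: [0.5209, -0.0839, 0.222]
orientation: [[-0.167, 0.986, 0.0], [0.986, 0.167, 0.0], [0.0, 0.0, -1.0]]
ft_force: [-0.2, -0.6, 0.2]
grip_width: -0.004
grasp_force: 0.0
t: 2.85
tcp_pos: [0.5209, -0.0839, 0.2219]
orientation: [[-0.175, 0.985, -0.0], [0.985, 0.175, 0.0], [0.0, 0.0, -1.0]]
ft_force: [0.5, 0.4, 1.3]
grip_width: -0.002
grasp_force: 0.0
[ 0.52090586 -0.0838935   0.22194751] [[-1.75243101e-01  9.84525193e-01 -1.29687106e-05]
 [ 9.84525186e-01  1.75243102e-01  1.15951374e-04]
 [ 1.16429726e-04  7.55165621e-06 -9.99999993e-01]] [0.45386481 0.41483136 1.2539363 ] 2.85 [-0.58626224  0.21260992  0.77632358  1.8162475  -0.16090309  1.1771822
  0.41700616]
```

View pics/w1.png

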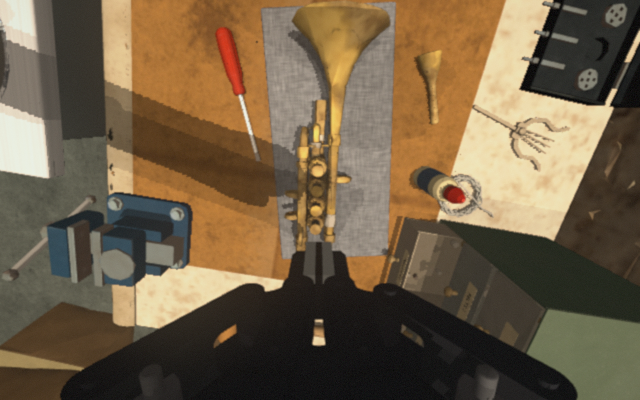

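The wrist view shows the button row running vertically at column 316, rows about 170-227. The bell is at the top, and the shut fingertips are at (318,255).

```bash
python3 - <<'E'
from h import *
def pts(d):
    v,u=np.mgrid[0:400,0:640]; Z=d['depth']
    c=np.stack([(u-d['cx'])/d['f']*Z,-(v-d['cy'])/d['f']*Z,-Z],-1)
    return c@d['M'][:3,:3].T+d['M'][:3,3]
for n in ['wrist','top']:
    d=snap(n); W=pts(d)
    m=(W[...,2]>.097)&(W[...,2]<.115)&(d['depth']>0)&(abs(W[...,0]-.518)<.03)&(W[...,1]<-.04)&(W[...,1]>-.15)
    k,l,st,ce=cv2.connectedComponentsWithStats(m.astype(np.uint8))
    for i in range(1,k):
        if st[i,4]>=12:
            w=W[l==i]; print(n,st[i],ce[i].round(1),np.median(w,0).round(4),plane(d,*ce[i],.105).round(4))
    if n=='wrist':
        c=d['image'][150:300,260:380,::-1]; cv2.imwrite('pics/w1c.png',cv2.resize(c,None,fx=4,fy=4,interpolation=cv2.INTER_CUBIC))
E
```

```text
wrist [312 165  12  12 117] [317.3 170.5] [ 0.5147 -0.0625  0.1019] [ 0.5146 -0.0618  0.105 ]
wrist [311 185  12  12 114] [316.5 190.9] [ 0.5175 -0.0837  0.1025] [ 0.5175 -0.083   0.105 ]
wrist [310 205  12  12 105] [315.7 210.4] [ 0.5204 -0.1051  0.103 ] [ 0.5204 -0.1042  0.105 ]
wrist [310 224  12  11  97] [315.1 229. ] [ 0.5237 -0.1261  0.1023] [ 0.5235 -0.1251  0.105 ]
```

View pics/w1c.png

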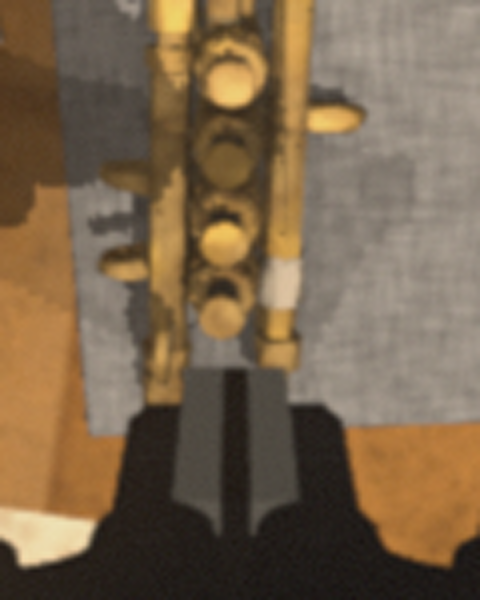

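The crop shows four buttons in a line at (230,82), (226,152), (224,238) and (221,315). The shut fingertips (grey, crop 183-285 × 368) sit in line with the row. I'll measure where the finger ends really are in the tool frame.

```bash
python3 - <<'E'
from h import *
d=snap('wrist');s=robot.get_state();T=np.array(d['tool_from_camera'])
for v in range(236,290,5):
    print(v,end=' ')
    for u in (306,311,318,325,331):
        Z=d['depth'][v,u]; p=T@[(u-d['cx'])/d['f']*Z,-(v-d['cy'])/d['f']*Z,-Z,1]
        print((p[:3]*1000).round(0),end=' ')
    print()
E
```

```text
236 [-66. -16. 155.] [  75.   -1. -171.] [-92.  -2. 217.] [-70.   7. 166.] [-69.  15. 163.] 
241 [-71. -16. 152.] [-101.  -12.  219.] [-100.   -2.  217.] [-76.   7. 164.] [-76.  15. 163.] 
246 [ 12.  -7. -39.] [ 12.  -5. -38.] [ 12.  -1. -39.] [ 12.   2. -38.] [ 12.   5. -37.] 
251 [ 12.  -7. -43.] [ 12.  -5. -44.] [ 12.  -1. -44.] [ 12.   2. -44.] [ 12.   5. -44.] 
256 [ 12.  -7. -49.] [ 12.  -5. -49.] [ 12.  -1. -49.] [ 12.   2. -49.] [ 12.   5. -49.] 
261 [ 12.  -7. -54.] [ 12.  -4. -54.] [ 12.  -1. -54.] [ 12.   2. -54.] [ 12.   5. -54.] 
266 [ 12.  -7. -58.] [ 13.  -4. -60.] [ 12.  -1. -59.] [ 12.   2. -58.] [ 12.   4. -58.] 
271 [ 11.  -6. -62.] [ 12.  -4. -62.] [ 12.  -1. -62.] [ 12.   2. -63.] [ 12.   4. -62.] 
276 [ 13.  -6. -68.] [ 12.  -4. -66.] [ 11.  -1. -66.] [ 11.   2. -65.] [ 13.   4. -68.] 
281 [ 13.  -6. -72.] [ 13.  -4. -72.] [  9.  -1. -65.] [ 13.   2. -72.] [ 13.   4. -72.] 
286 [ 13.  -6. -76.] [ 13.  -4. -75.] [  6.  -1. -64.] [ 13.   1. -75.] [ 13.   4. -76.]
```

```bash
python3 - <<'E'
from h import *
d=snap('side');s=robot.get_state();M=np.linalg.inv(d['M'])
def pr(p):
    c=M@[*p,1]; return d['cx']+d['f']*c[0]/-c[2], d['cy']-d['f']*c[1]/-c[2]
im=d['image'][:,:,::-1].copy()
R=s['orientation'];t=s['tcp_pos']
u,v=pr(t);print(u,v,pr(t+R@[0,0,-.035]))
x0,y0=int(u)-60,int(v)-70
c=cv2.resize(im[y0:y0+110,x0:x0+120],None,fx=5,fy=5,interpolation=cv2.INTER_CUBIC)
for q in ([0,0,0],[0,0,-.035],[0.011,0,0],[-.011,0,0]):
    a,b=pr(t+R@q); cv2.circle(c,(int((a-x0+.5)*5),int((b-y0+.5)*5)),3,(255,0,255),-1)
cv2.imwrite('pics/s1.png',c)
E
```

```text
322.145129223495 155.1654152430724 (np.float64(322.2545550225463), np.float64(141.35065022060957))
```

View pics/s1.png

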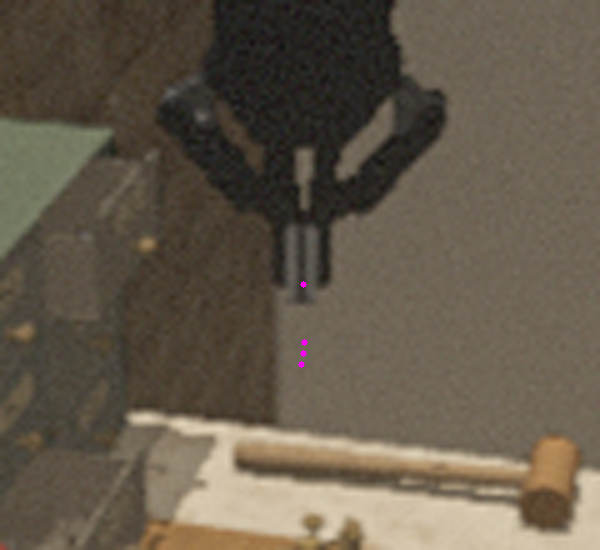

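The side crop shows that the finger ends really stop at about y=303. The reported TCP is at y=352, so the real tips are about 33 mm above it. The wrist depth says the same (front face ends at z ≈ -35 mm). I'll approach over button 2 in steps, watch the force and check again.

To row units: 0.03 m is 0.6, 0.025 m is 0.5, 0.03 rad / 2 = 0.015.

```bash
python3 drive.py '{"offsets":[[0,-0.212,-0.036,0.3,0,0,0.015],[0,-0.212,-0.036,0.5,0,0,0],[0,0,0,0.6,0,0,0],[0,0,0,0.6,0,0,0],[0,0,0,0.2,0,0,0],[0,0,0,0,0,0,0],[0,0,0,0,0,0,0]]}'; cat > m.py <<'E'
from h import *
d=snap('wrist');s=robot.get_state();T=np.array(d['tool_from_camera']);print(s['tcp_pos'],s['ft_force'],s['t'])
v,u=np.mgrid[0:400,0:640];Z=d['depth'];c=np.stack([(u-d['cx'])/d['f']*Z,-(v-d['cy'])/d['f']*Z,-Z],-1)
P=c@T[:3,:3].T+T[:3,3]; W=P@s['orientation'].T+s['tcp_pos']
m=(W[...,2]>.096)&(W[...,2]<.11)&(Z>0)&(abs(W[...,0]-.518)<.03)&(W[...,1]<-.04)&(W[...,1]>-.15)
k,l,st,ce=cv2.connectedComponentsWithStats(m.astype(np.uint8))
for i in range(1,k):
    if st[i,4]>40: p=P[l==i]; print('button tool mm',((p.min(0)+p.max(0))*500).round(1),np.median(p,0).round(4)*1000,'extent',(np.ptp(p,0)*1000).round(1))
f=(Z>0)&(Z<.2)&(abs(P[...,1])<.02)&(P[...,2]<-.02)&(P[...,2]>-.06)&(P[...,0]>.008)
p=P[f]*1000; print('finger tip z max',np.percentile(p[:,2],[50,99,100]).round(1),'x',np.median(p[:,0]).round(1),'y',np.percentile(p[p[:,2]>-45][:,1],[1,99]).round(1))
cv2.imwrite('pics/m%.2f.png'%s['t'],cv2.resize(d['image'][130:290,240:400,::-1],None,fx=3.7,fy=3.7,interpolation=cv2.INTER_CUBIC))
E
python3 m.py
```

```text
t: 3.8
tcp_pos: [0.5214, -0.1062, 0.1127]
orientation: [[-0.142, 0.99, 0.001], [0.99, 0.142, -0.0], [-0.001, 0.001, -1.0]]
ft_force: [0.3, -0.1, -0.3]
grip_width: -0.001
grasp_force: 0.0
[ 0.52184792 -0.10606782  0.11318682] [0.47822351 0.45523908 0.55487395] 3.85
button tool mm [44.2 -0.4 10.9] [44.2 -0.2 10.7] extent [12.3 12.3  4.7]
button tool mm [22.8 -0.7 10.3] [23.  -0.8 10.1] extent [12.3 11.9  4.4]
button tool mm [ 1.1 -0.4 10.4] [ 1.4 -0.7  9.7] extent [12.4 13.   5.2]
finger tip z max [-48.8 -33.  -32.2] x 11.8 y [-14.   11.5]
```

The tips are confirmed 33 mm short of the reported TCP. Button 2 is centred under them, at tool x about 1.1 against the finger centre at about 0.8. Going down.

To row units: 0.01 m is 0.2, 0.008 m is 0.16.

```bash
python3 drive.py '{"offsets":[[0,0,0,0.2,0,0,0],[0,0,0,0.2,0,0,0],[0,0,0,0.16,0,0,0],[0,0,0,0.08,0,0,0],[0,0,0,0,0,0,0],[0,0,0,0,0,0,0]]}' | head -4; python3 m.py; ls pics
```

```text
t: 4.45
tcp_pos: [0.5208, -0.1056, 0.08]
orientation: [[-0.142, 0.99, 0.0], [0.99, 0.142, -0.0], [-0.0, 0.0, -1.0]]
ft_force: [-0.5, -0.8, -0.1]
[ 0.52099191 -0.10562731  0.08017543] [-0.68438802 -0.27467329  0.13769206] 4.5
button tool mm [ 43.7  -0.  -21.9] [ 43.8   0.2 -21.9] extent [11.9 12.3  4.8]
button tool mm [ 21.6   0.1 -21.9] [ 22.4  -0.2 -22.6] extent [13.1 11.7  4.8]
finger tip z max [-37.  -20.7 -20.1] x 12.3 y [-12.8  10.7]
crop1.png
m3.85.png
m4.50.png
s1.png
side0.png
top0.png
w1.png
w1c.png
wrist0.png
```

To row units: 0.003 m is 0.06.

```bash
g(){ grep -E '^t:|tcp_pos|ft_force' | tr '\n' ' '; echo; }
python3 drive.py '{"offsets":[[0,0,0,0.06,0,0,0],[0,0,0,0.06,0,0,0],[0,0,0,0,0,0,0]]}'|g
python3 drive.py '{"offsets":[[0,0,0,0.04,0,0,0],[0,0,0,0,0,0,0]]}'|g
python3 drive.py '{"offsets":[[0,0,0,0.04,0,0,0],[0,0,0,0,0,0,0]]}'|g
python3 drive.py '{"offsets":[[0,0,0,0.04,0,0,0],[0,0,0,0,0,0,0]]}'|g
python3 m.py
```

```text
t: 4.8 tcp_pos: [0.5209, -0.1056, 0.0739] ft_force: [-0.5, -0.6, 1.4] 
t: 5.0 tcp_pos: [0.521, -0.1056, 0.0721] ft_force: [0.8, -0.0, 2.0] 
t: 5.2 tcp_pos: [0.521, -0.1056, 0.07] ft_force: [1.4, -0.5, 1.8] 
t: 5.4 tcp_pos: [0.5209, -0.1057, 0.068] ft_force: [0.1, 0.1, 3.9] 
[ 0.52097676 -0.10562687  0.06804777] [ 0.25886509 -0.63261548  3.79844228] 5.45
button tool mm [ 43.5  -0.3 -33.4] [ 43.8  -0.3 -33.9] extent [12.3 12.   4.6]
button tool mm [ 22.   -0.2 -33.9] [ 22.4  -0.3 -34.6] extent [12.6 12.4  5. ]
button tool mm [  9.9  -4.5 -36.7] [ 11.9  -3.3 -37.6] extent [ 5.4 20.  10.1]
button tool mm [  8.    9.2 -38.1] [  8.    9.1 -39.1] extent [1.2 6.5 7.6]
finger tip z max [-35.4 -20.8 -20.1] x 12.6 y [-12.1  10.4]
```

To row units: 0.001 m is 0.02.

```bash
g(){ grep -E '^t:|tcp_pos|ft_force' | tr '\n' ' '; echo; }
for i in 1; do python3 drive.py '{"offsets":[[0,0,0,0.02,0,0,0],[0,0,0,0,0,0,0]]}'|g; python3 drive.py '{"offsets":[[0,0,0,0.01,0,0,0],[0,0,0,0,0,0,0]]}'|g; done
```

```text
t: 5.65 tcp_pos: [0.521, -0.1056, 0.0671] ft_force: [1.1, -1.3, 4.5] 
t: 5.85 tcp_pos: [0.5212, -0.1057, 0.067] ft_force: [-0.6, -0.8, 6.4]
```

To row units: 0.0003 m is 0.006.

```bash
g(){ grep -E '^t:|tcp_pos|ft_force' | tr '\n' ' '; echo; }
python3 drive.py '{"offsets":[[0,0,0,0.006,0,0,0],[0,0,0,0,0,0,0],[0,0,0,0,0,0,0]]}'|g
python3 drive.py '{"offsets":[[0,0,0,-0.12,0,0,0],[0,0,0,-0.2,0,0,0],[0,0,0,0,0,0,0],[0,0,0,0,0,0,0]]}'|g
python3 drive.py '{"offsets":[[0,-0.21,0,0,0,0,0],[0,-0.22,0,0,0,0,0],[0,0,0,0,0,0,0],[0,0,0,0,0,0,0]]}'|g
python3 m.py
```

```text
t: 6.15 tcp_pos: [0.5214, -0.1057, 0.067] ft_force: [-0.5, -0.3, 8.8] 
t: 6.55 tcp_pos: [0.5203, -0.1051, 0.082] ft_force: [-0.4, 0.0, 0.4] 
t: 6.95 tcp_pos: [0.5236, -0.1276, 0.082] ft_force: [-0.3, 1.1, -0.5] 
[ 0.52357309 -0.1270736   0.08196758] [ 0.52847574 -0.36930147  0.04464562] 7.0
button tool mm [ 65.7   0.4 -19.3] [ 65.9   0.7 -19.9] extent [12.2 12.1  5.3]
button tool mm [ 44.1   0.6 -19.5] [ 44.2   0.8 -20.6] extent [12.4 12.4  6.3]
button tool mm [ 22.7   0.6 -20.4] [ 22.9   0.9 -21. ] extent [12.4 12.9  5.6]
finger tip z max [-35.2 -20.  -20. ] x 12.4 y [-13.  10.]
```

Button 2 is back up and the trumpet hasn't moved. The tips are now centred over button 1, so I'll press it.

To row units: 0.005 m is 0.1, 0.003 m is 0.06.

```bash
g(){ grep -E '^t:|tcp_pos|ft_force' | tr '\n' ' '; echo; }
python3 drive.py '{"offsets":[[0,0,0,0.1,0,0,0],[0,0,0,0.06,0,0,0],[0,0,0,0.04,0,0,0],[0,0,0,0.04,0,0,0],[0,0,0,0.04,0,0,0],[0,0,0,0,0,0,0]]}'|g
python3 drive.py '{"offsets":[[0,0,0,0.02,0,0,0],[0,0,0,0,0,0,0]]}'|g
python3 drive.py '{"offsets":[[0,0,0,0.01,0,0,0],[0,0,0,0,0,0,0],[0,0,0,0,0,0,0]]}'|g
```

```text
t: 7.6 tcp_pos: [0.5239, -0.1265, 0.0681] ft_force: [0.3, 1.6, 3.1] 
t: 7.8 tcp_pos: [0.5239, -0.1265, 0.0673] ft_force: [0.1, 1.7, 3.9] 
t: 8.1 tcp_pos: [0.5238, -0.1265, 0.0667] ft_force: [0.1, 2.0, 3.9]
```

To row units: 0.0004 m is 0.008.

```bash
g(){ grep -E '^t:|tcp_pos|ft_force' | tr '\n' ' '; echo; }
python3 drive.py '{"offsets":[[0,0,0,0.008,0,0,0],[0,0,0,0,0,0,0],[0,0,0,0,0,0,0]]}'|g
python3 drive.py '{"offsets":[[0,0,0,0.006,0,0,0],[0,0,0,0,0,0,0],[0,0,0,0,0,0,0]]}'|g
```

```text
t: 8.4 tcp_pos: [0.5239, -0.1265, 0.0664] ft_force: [-1.4, 1.9, 5.1] 
t: 8.7 tcp_pos: [0.5241, -0.1265, 0.0664] ft_force: [0.1, 2.0, 6.6]
```

To row units: 0.0002 m is 0.004.

```bash
g(){ grep -E '^t:|tcp_pos|ft_force' | tr '\n' ' '; echo; }
python3 drive.py '{"offsets":[[0,0,0,0.004,0,0,0],[0,0,0,0,0,0,0],[0,0,0,0,0,0,0]]}'|g
python3 drive.py '{"offsets":[[0,0,0,-0.12,0,0,0],[0,0,0,-0.2,0,0,0],[0,0,0,0,0,0,0],[0,0,0,0,0,0,0]]}'|g
python3 drive.py '{"offsets":[[0,0.1,0,0,0,0,0],[0,0.114,0,0,0,0,0],[0,0,0,0,0,0,0],[0,0,0,0,0,0,0]]}'|g
python3 m.py
```

```text
t: 9.0 tcp_pos: [0.5243, -0.1265, 0.0663] ft_force: [-1.5, 3.1, 7.3] 
t: 9.4 tcp_pos: [0.5236, -0.1272, 0.0818] ft_force: [1.3, 0.9, -0.3] 
t: 9.8 tcp_pos: [0.5221, -0.1158, 0.0816] ft_force: [0.1, 0.1, 0.1] 
[ 0.52219163 -0.11605186  0.08166079] [-0.26144525 -0.51186283  0.10431029] 9.85
button tool mm [ 53.8   0.3 -19.8] [ 54.1   0.2 -20.4] extent [12.  11.8  5.2]
button tool mm [ 32.3   0.3 -20.6] [ 32.6   0.3 -20.9] extent [12.1 12.1  4.8]
button tool mm [ 12.1   0.  -20.5] [ 11.8   0.3 -21.4] extent [10.1 13.1  5.1]
finger tip z max [-34.4 -20.1 -20. ] x 12.2 y [-12.4  10.7]
```

To row units: 0.005 m is 0.1, 0.003 m is 0.06.

```bash
g(){ grep -E '^t:|tcp_pos|ft_force' | tr '\n' ' '; echo; }
python3 drive.py '{"offsets":[[0,-0.01,0,0.1,0,0,0],[0,0,0,0.06,0,0,0],[0,0,0,0.04,0,0,0],[0,0,0,0.04,0,0,0],[0,0,0,0.04,0,0,0],[0,0,0,0,0,0,0],[0,0,0,0,0,0,0]]}'|g
python3 drive.py '{"offsets":[[0,0,0,0.02,0,0,0],[0,0,0,0,0,0,0],[0,0,0,0,0,0,0]]}'|g
python3 drive.py '{"offsets":[[0,0,0,0.01,0,0,0],[0,0,0,0,0,0,0],[0,0,0,0,0,0,0]]}'|g
python3 m.py | head -1
```

```text
t: 10.55 tcp_pos: [0.5231, -0.117, 0.0685] ft_force: [-0.1, 0.2, 6.7] 
t: 10.85 tcp_pos: [0.5232, -0.117, 0.0676] ft_force: [-0.9, 0.9, 6.7] 
t: 11.15 tcp_pos: [0.5233, -0.117, 0.0673] ft_force: [-1.2, -0.3, 8.5] 
[ 0.52332902 -0.11700411  0.06725895] [-0.7768186  -0.087326    7.85930174] 11.2
```

```bash
g(){ grep -E '^t:|tcp_pos|ft_force' | tr '\n' ' '; echo; }
python3 drive.py '{"offsets":[[0,0,0,0.01,0,0,0],[0,0,0,0,0,0,0],[0,0,0,0,0,0,0]]}'|g
python3 drive.py '{"offsets":[[0,0,0,0.008,0,0,0],[0,0,0,0,0,0,0],[0,0,0,0,0,0,0]]}'|g
python3 m.py
```

```text
t: 11.5 tcp_pos: [0.5236, -0.117, 0.067] ft_force: [-0.7, 0.1, 8.4] 
t: 11.8 tcp_pos: [0.5239, -0.117, 0.067] ft_force: [-0.9, -0.0, 12.6] 
[ 0.52392504 -0.1169626   0.06697444] [-0.78676383  1.81023116 11.44388748] 11.85
button tool mm [ 55.2   0.3 -34.5] [ 55.2   0.1 -35. ] extent [11.9 11.9  6.2]
button tool mm [ 33.5   0.2 -35.1] [ 33.8   0.2 -35.6] extent [12.9 12.   5.1]
button tool mm [ 10.   -4.6 -37.4] [ 11.9  -3.8 -38.6] extent [ 5.5 20.2 11.4]
button tool mm [  8.    9.2 -38.6] [  8.    9.  -39.4] extent [1.3 6.5 8.6]
finger tip z max [-35.8 -21.1 -20. ] x 14.8 y [-11.6  10.5]
```

```bash
ls -t pics | head -1
```

```text
m11.85.png
```

To row units: -0.01 m is -0.2, -0.006 m is -0.12.

```bash
g(){ grep -E '^t:|tcp_pos|ft_force' | tr '\n' ' '; echo; }
python3 drive.py '{"offsets":[[0,0,0,-0.12,0,0,0],[0,0,0,-0.2,0,0,0],[0,0,0,0,0,0,0],[0,0,0,0,0,0,0]]}'|g
cat >> m.py <<'E'
for i in range(1,k):
    if st[i,4]>60: w=W[l==i]; print('world',((w.min(0)+w.max(0))*500).round(1))
print(s['orientation'].round(4).tolist())
E
python3 m.py
```

```text
t: 12.25 tcp_pos: [0.5222, -0.1165, 0.0812] ft_force: [-0.3, -0.5, 0.2] 
[ 0.52192813 -0.11640456  0.08096867] [-0.33839285 -1.40582848  0.06797859] 12.3
button tool mm [ 54.6   0.2 -20.4] [ 54.7   0.2 -20.7] extent [11.7 11.7  5.5]
button tool mm [ 32.9   0.3 -20.4] [ 33.2   0.3 -21.3] extent [12.9 12.1  5.5]
button tool mm [ 12.6   0.1 -21.2] [ 12.4   0.3 -21.8] extent [11.  13.   4.2]
finger tip z max [-22.7 -20.1 -20. ] x 12.3 y [-12.4  10.3]
world [514.5 -62.2 101.4]
world [517.5 -83.8 101.4]
world [ 520.4 -104.2  102.2]
[[-0.1428, 0.9898, -0.0007], [0.9898, 0.1428, 0.0004], [0.0005, -0.0007, -1.0]]
```

The pair is back up, and the buttons' world positions match those before the presses. Next is the pair 2+3.

To row units: 0.011 m is 0.22, 0.0103 m is 0.206.

```bash
g(){ grep -E '^t:|tcp_pos|ft_force' | tr '\n' ' '; echo; }
python3 drive.py '{"offsets":[[0,0.206,0,0,0,0,0],[0,0.22,0,0,0,0,0],[0,0,0,0,0,0,0],[0,0,0,0,0,0,0]]}'|g
python3 m.py|grep -v world
python3 drive.py '{"offsets":[[0,0,0,0.1,0,0,0],[0,0,0,0.06,0,0,0],[0,0,0,0.04,0,0,0],[0,0,0,0.04,0,0,0],[0,0,0,0.04,0,0,0],[0,0,0,0,0,0,0],[0,0,0,0,0,0,0]]}'|g
python3 drive.py '{"offsets":[[0,0,0,0.012,0,0,0],[0,0,0,0,0,0,0],[0,0,0,0,0,0,0]]}'|g
python3 drive.py '{"offsets":[[0,0,0,0.01,0,0,0],[0,0,0,0,0,0,0],[0,0,0,0,0,0,0]]}'|g
```

```text
t: 12.7 tcp_pos: [0.5192, -0.0948, 0.0812] ft_force: [-0.4, 0.3, -1.1] 
[ 0.5193018  -0.09532428  0.08135017] [-0.25913872  0.06254562 -0.22185366] 12.75
button tool mm [ 32.7   0.2 -19.9] [ 33.    0.3 -20.7] extent [12.3 12.   5.2]
button tool mm [ 12.1   0.1 -20.5] [ 12.1   0.1 -21.3] extent [10.7 12.   4.7]
finger tip z max [-39.7 -20.1 -20. ] x 12.0 y [-13.2  10.9]
[[-0.1433, 0.9897, 0.0], [0.9897, 0.1433, -0.0001], [-0.0001, 0.0, -1.0]]
t: 13.45 tcp_pos: [0.5201, -0.096, 0.0681] ft_force: [-1.2, 0.5, 8.0] 
t: 13.75 tcp_pos: [0.5203, -0.096, 0.0677] ft_force: [-1.0, 0.1, 7.1] 
t: 14.05 tcp_pos: [0.5203, -0.096, 0.0672] ft_force: [-1.1, 0.2, 7.6]
```

```bash
g(){ grep -E '^t:|tcp_pos|ft_force' | tr '\n' ' '; echo; }
python3 drive.py '{"offsets":[[0,0,0,0.01,0,0,0],[0,0,0,0,0,0,0],[0,0,0,0,0,0,0]]}'|g
python3 drive.py '{"offsets":[[0,0,0,0.008,0,0,0],[0,0,0,0,0,0,0],[0,0,0,0,0,0,0]]}'|g
```

```text
t: 14.35 tcp_pos: [0.5206, -0.096, 0.067] ft_force: [-0.4, 0.9, 9.8] 
t: 14.65 tcp_pos: [0.5209, -0.0959, 0.067] ft_force: [-1.6, 1.8, 11.2]
```

To row units: -0.04 m is -0.8, -0.03 m is -0.6.

```bash
g(){ grep -E '^t:|tcp_pos|ft_force' | tr '\n' ' '; echo; }
python3 drive.py '{"offsets":[[0,0,0,-0.12,0,0,0],[0,0,0,-0.2,0,0,0],[0,0,0,-0.6,0,0,0],[0,0,0,-0.8,0,0,0],[0,0,0,-0.8,0,0,0],[0,0,0,0,0,0,0],[0,0,0,0,0,0,0]]}'|g
python3 m.py|grep -E 'world'; ls -t pics|head -1; cp pics/$(ls -t pics|head -1) pics/final.png
```

```text
t: 15.35 tcp_pos: [0.5196, -0.0956, 0.192] ft_force: [-0.3, 0.0, -0.5] 
world [513.6 -61.9 100.2]
world [516.7 -83.4 101.2]
world [ 519.7 -104.8  100.9]
world [ 522.4 -126.1  100.9]
m15.40.png
```

View pics/final.png

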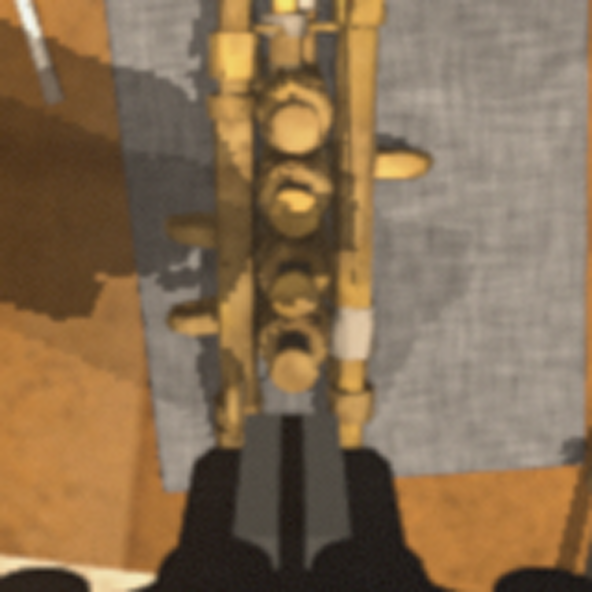

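All four buttons are back up, at crop (298,128), (296,208), (296,290) and (297,370). The trumpet is where it was, and the arm is clear above it.

```bash
python3 -c "
from workcell import robot
print(robot.sign_off())"
```

```text
the job is handed in; nothing more can be done
None
```

I pressed valves 2, 1, 1+2 and 2+3 in that order, each down to its stop at 7–13 N, and every button sprang back up; the trumpet stayed within measurement error (about 1 mm), the arm is clear, and the job was handed in at about 15.4 s.

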